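# Take the chart ruler out of its stowage box

### The job

Turn the red latch on the blue box a full quarter turn so that it is fully open, and leave it so. Then take out the yellow chart ruler, which is longer than the box's opening: tilt it so that the end under the short ledge comes up through the opening first while the other end is still inside, and draw the rest out after it. Finish while holding the ruler still in the gripper, all of it at least 5 cm above the box's cover and resting on nothing else, with the other things on the table left where they are.

Things in the scene. Friction and masses are not known exactly. Their poses are not given: they have to be found in the camera images.
- box: blue plastic stowage box with white cover, fixed to the table, 200 (x) by 390 (y) by 60 mm high. Origin: centre of underside, on the table (z = 0); z up, y along its length. Floor and walls 5 mm; inside 190 by 380 mm, 50 mm from floor to the cover's underside; cover 5 mm thick, its top at 60 mm.
- opening (a point): centre of the cover's one rectangular opening, at the cover's top face; axes as the box. The opening spans the box's x from -65 to +65 mm and y from -155 to +75 mm (230 mm long). At the -y end the ledge of cover is short (hides 35 mm of the inside), at the +y end long (115 mm).
- latch (a joint): red quarter-turn latch on a vertical pivot: 0 = closed, bar pointing along the box's -x, across the opening above the ruler's grip; 1.571 = fully open (stop), bar along the box's +y, over the cover. Opens clockwise seen from above, stays where left (friction 0.06 N m). Starts up to 0.3 rad from closed.
- latch_post (a point): centre of the top of the latch's upright round red post (16 mm diameter, 30 mm tall, top 100 mm above the table) on the bar's end, 88 mm from the pivot. The bar is 16 mm wide, 8 mm thick, its top 70 mm above the table. The post can be pinched or pushed from above.
- latch_pivot (a point): pivot of the latch on the cover's top face, at x = 88, y = -20 mm of the box; axes as the box. Its steel boss is 20 mm across and ends 71 mm above the table
- ruler: yellow plastic chart ruler, 300 (y) by 40 (x) by 6 mm thick, about 0.16 kg, lying loose and flat on the box's floor roughly along the box. In the middle of its top a black grip bar, 18 mm wide (x), 70 mm long (y), its top 28 mm above the ruler's underside. Origin: centre of the underside; z up.
- ruler_head (a point): the ruler's -y end (middle of its end face), which starts under the short ledge
- ruler_tail (a point): the ruler's +y end (middle of its end face), which starts under the long ledge
- turntable: round bamboo turntable, 280 mm across, 26 mm high, fixed; origin centre of underside
- pen_holder: white ceramic pen holder with pens on the turntable, 72 mm across, 95 mm high (pens to 155); origin centre of underside
- stopwatch: orange plastic stopwatch on the turntable, 60 mm across, 16 mm thick; origin centre of underside
- dividers: steel chart dividers lying on the turntable, 150 mm long (its x); origin between the legs, at the underside
- mug: blue ceramic mug, 80 mm across, 92 mm high; origin centre of underside
- compass: round black hand bearing compass, 90 mm across, 31 mm high; origin centre of underside
Mind the look-alikes: they are no part of the job. Of the things shaped like the mug, the blue one is meant. There is more than one size of the pen_holder; the job needs the smallest.

How it is judged:
By the outcome, as a careful person would: the job done as asked, in the order asked, and still so for the second after the job is handed in, while the arm keeps its last pose, push and grip.
It also fails if it takes over 50 s, if anything falls off the work surface, if the arm or the gripper's body presses on something with over 40 N, if the wrist force passes 120 N, or if a joint passes its speed limit or range.

### The arm

A 7-joint arm with a two-finger parallel gripper is mounted at the origin on the work surface. World frame = base frame: x ahead of the robot, y to its left, z up, the work surface at z = 0. Lengths are in m, angles in rad, forces in N, time in s.
With the tool pointing down it reaches from about 0.35 to 0.775 m from the base axis. Payload 3.1 kg.
Tool frame: the origin (TCP) lies on the centre line of the jaws, within the pads' length; the fingertips stand ahead of it and the grasp point (between the pads) lies 5 mm behind it (arm.tips_ahead is the z of the fingertips in the tool frame, in m); z points along the fingers, x is the direction in which the jaws open and shut, and the axes are right-handed (so a half turn about z gives the same grasp; the last joint's range is limited). The gripper opens to 85 mm and grips with 20 to 120 N. Pads are 22 mm wide; open, the fingers measure 114 mm over their backs; the gripper's body (76 mm by 85 mm) begins 54 mm behind the grasp point. The pads swing forward as they close: fully open they stand 13 mm farther back than shut.
Start: joints at [1.279, 0.311, 0.014, 1.512, -0.004, 1.319, -0.027], TCP at [0.136, -0.533, 0.245] pointing down, gripper open.
Joint ranges: [-2.7, 2.7], [-0.3, 1.91], [-1.27, 1.3], [0.12, 2.57], [-1.44, 4.58], [0.2, 2.03], [-3.05, 3.05]. Speed limits (rad/s): [2.79, 2.79, 3.14, 3.14, 3.14, 3.14, 3.14].

### API

Orientations are given as a unit quaternion [x, y, z, w].
In Python, from station import readout, viewer, workorder, arm gives the robot as it stands. The module is installed in compiled form; this text tells all that it offers.
- The arm moves only by the shell command python3 -m inch 'ROWS' [OPENING] [FORCE]. ROWS is JSON, a list of rows, each a list of 2 entries, a list of its own where there are three numbers: the shift along the tool's x, y, z in m, then the turn, a rotation vector about the tool's x, y, z in degrees. In form: [[[x, y, z], [wx, wy, wz]], ...]. A call has 1 to 20 rows; each row is the pose to reach, as a shift and turn from the pose commanded when the call began, along the tool's axes at that moment; what a row does not reach only later rows make up. A row lasts 1/10 s, in which the tool goes at most 50 mm and 8.59 degrees, less where a joint would pass 70% of its speed; a pose out of reach is approached as far as the arm can. A call with a gripper value outside its range is refused whole. OPENING is the closure, from 0 (fully open) to 1 (shut), set as the call begins (- or left out, the last holds). The fingers move at their own pace and stop on an object; FORCE is the grip in N (left out, the last holds). Time passes only in rows, so rows that repeat a pose let the fingers close. It gives the time, the measured TCP pose, the force and the opening at its end, in the units of the state.
- readout.state(): the state, without advancing time (a new reading comes with each control period).
- viewer.grab_frame(name): name is "scene" or "top" or "wrist"; returns a dict with "color" (384x512x3 uint8, red, green, blue), "z_map" (384x512 float32, m along the optical axis (not along the pixel's ray), 0 where there is no reading), "intrinsics" (3x3 intrinsics, pixels), "pose" (4x4, takes a point from camera to world coordinates). Camera axes: x right, y up, looking along -z (the intrinsics and any distortion apply to the point x, -y, -z); pixel columns grow to the right and rows downward; lengths in m; the calibration is good to about 2 mm. A picture is of the moment at which its call begins.
- workorder.sign_off(): hands the job in, once; it reports no verdict.
The state is a dict: "clock": time; "joints": joint angles; "dq": joint speeds; "joint_torque": joint torques, N m; "eef_pos": TCP position; "tool_rot": TCP orientation; "force": force on the tool from outside, world axes, zero at the start; "ft_torque": the same for the moment, N m; "grip_width": finger opening in m.
Only numpy, scipy, OpenCV 4.12 (cv2) and the standard library are available. Lean on these libraries where they do the work, as an engineer would, in place of code of your own. Each camera call takes 0.05 s, during which the arm holds its last target. There are 200 camera calls.

## Working session

There is one attempt and no reset: what is moved stays moved. The work goes in short steps, Python scripts to look and compute and a shell command to move; the robot and the scene stay as the last step left them, time stands still between calls to the robot, and variables do not carry over. Pictures are saved under pics/ and viewed, about 8 in all and at most 12, crops included, and the job is handed in when it is done.

```bash
mkdir -p pics; cat > h.py <<'E'
import numpy as np, cv2
from scipy.spatial.transform import Rotation as R
from station import readout, viewer, arm
def grab(n):
    f=viewer.grab_frame(n); return f
def world(f):
    K=np.array(f["intrinsics"]);P=np.array(f["pose"]);z=f["z_map"]
    v,u=np.mgrid[:z.shape[0],:z.shape[1]]
    c=np.stack([(u-K[0,2])/K[0,0]*z,-(v-K[1,2])/K[1,1]*z,-z,np.ones_like(z)],-1)
    return (c@P.T)[...,:3]
def save(f,p,crop=None,s=1):
    im=f["color"][...,::-1]
    if crop: a,b,c,d=crop; im=im[b:d,a:c]
    cv2.imwrite(p,cv2.resize(im,None,fx=s,fy=s,interpolation=cv2.INTER_CUBIC))
E
python3 - <<'E'
from h import *
import pickle
s=readout.state();print(s, arm.tips_ahead)
fs={n:grab(n) for n in("scene","top")}
pickle.dump(fs,open("f0.pkl","wb"))
for n,f in fs.items(): print(n,np.round(f["pose"],3).tolist(),np.array(f["intrinsics"]).tolist()); 
im=np.vstack([fs["top"]["color"],fs["scene"]["color"]])[...,::-1]
cv2.imwrite("pics/a_top.png",cv2.resize(fs["top"]["color"][...,::-1],None,fx=1.5,fy=1.5))
cv2.imwrite("pics/a_scene.png",cv2.resize(fs["scene"]["color"][...,::-1],None,fx=1.5,fy=1.5))
E
```

```text
{'clock': 0.0, 'joints': array([ 1.27926582,  0.31172902,  0.01395367,  1.51305163, -0.00438849,
        1.31919071, -0.0272204 ]), 'dq': array([-0.0005091 , -0.00013601, -0.00041884, -0.00016251, -0.00035219,
       -0.0002723 ,  0.00139382]), 'joint_torque': array([-2.65763983e-04, -3.79911733e+01,  1.45605253e-01, -2.30589688e+01,
        1.18768433e-02,  1.36011362e-02, -3.56438953e-06]), 'eef_pos': array([ 0.13583933, -0.53224725,  0.2442213 ]), 'tool_rot': array([ 7.89724894e-01, -6.13460034e-01, -9.55761967e-04, -6.81856264e-04]), 'force': array([ 0.6072785 ,  0.37759086, -0.07807627]), 'ft_torque': array([-0.06207356, -0.03454342, -0.01900252]), 'grip_width': 0.08521707683326205} 0.014
scene [[0.697, -0.624, 0.354, 0.982], [0.717, 0.608, -0.34, -0.522], [-0.003, 0.491, 0.871, 1.434], [0.0, 0.0, 0.0, 1.0]] [[436.5433992542582, 0.0, 249.9586002224799], [0.0, 436.5433992542582, 184.1931590060641], [0.0, 0.0, 1.0]]
top [[-0.007, 0.997, -0.083, 0.31], [-1.0, -0.008, -0.015, -0.002], [-0.016, 0.083, 0.996, 1.488], [0.0, 0.0, 0.0, 1.0]] [[435.81979633870714, 0.0, 256.71903620294887], [0.0, 435.81979633870714, 192.63728741382099], [0.0, 0.0, 1.0]]
```

View pics/a_top.png

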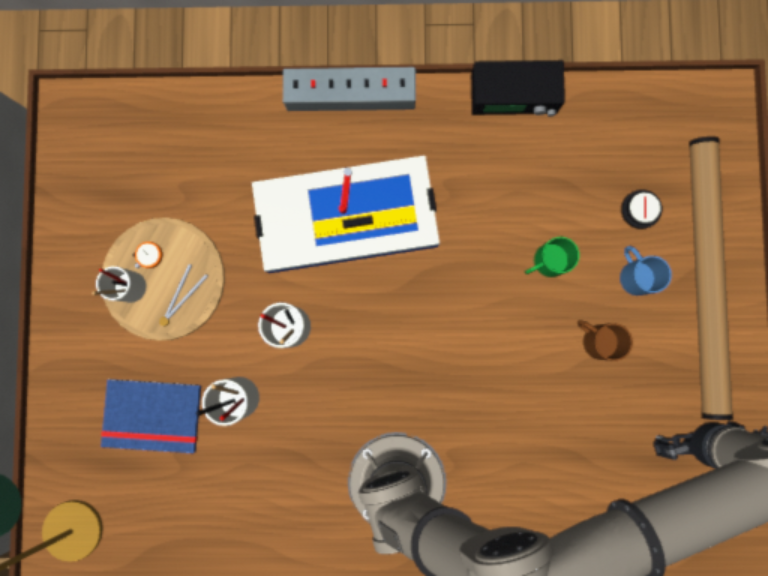

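View pics/a_scene.png

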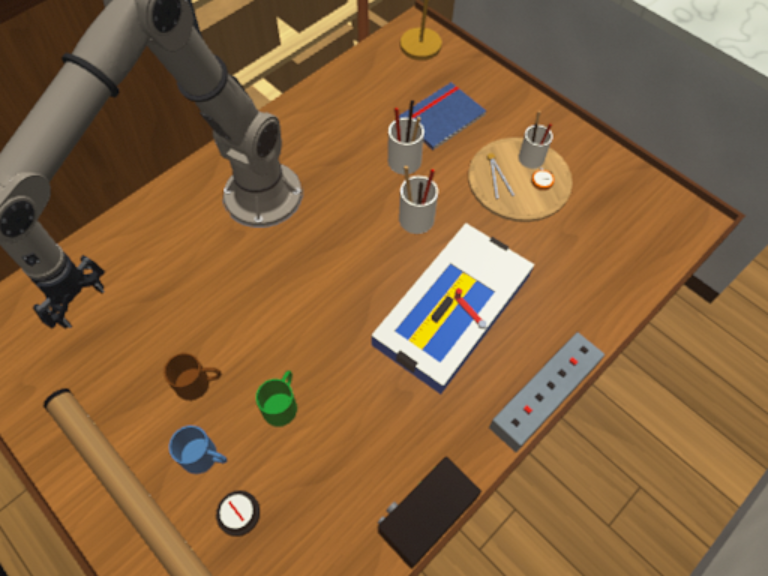

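The top view shows the box with its white cover at about (252–438, 157–270) in the 1.5x picture. The red latch runs from its pivot at (347,172) to its post at (344,208). The yellow ruler with its black grip is at (357,221). Possible confusions:
- **Red:** power-strip buttons at (313,84) and (385,84), the book stripe at (150,437), pens, and the compass needle at (645,207). None of these is the latch on the box.
- **Yellow:** the lamp base at (72,530), which is not the ruler.
- **Blue:** the book at (150,415) and the mug at (645,272). The box is the one with the white cover.

Next I'll measure.

```bash
cat > m.py <<'E'
from h import *
def ray(f,uv,z):
    K=np.array(f["intrinsics"]);P=np.array(f["pose"]);uv=np.atleast_2d(uv).astype(float)
    d=np.c_[(uv[:,0]-K[0,2])/K[0,0],-(uv[:,1]-K[1,2])/K[1,1],-np.ones(len(uv))]@P[:3,:3].T
    return P[:3,3]+d*((z-P[2,3])/d[:,2])[:,None]
def masks(f):
    h=cv2.cvtColor(f["color"],cv2.COLOR_RGB2HSV).astype(int);H,S,V=h[...,0],h[...,1],h[...,2]
    return dict(white=(S<40)&(V>170),yellow=(H>22)&(H<35)&(S>150)&(V>150),red=((H<6)|(H>174))&(S>170)&(V>100),blue=(H>105)&(H<125)&(S>150),black=(V<60))
E
python3 - <<'E'
from m import *
import pickle
fs=pickle.load(open("f0.pkl","rb"))
for n,f in fs.items():
    print("==",n)
    W=world(f);m=masks(f)
    roi=(np.abs(W[...,0]-.63)<.17)&(np.abs(W[...,1]-.06)<.27)&(W[...,2]<.13)&(W[...,2]>-.01)
    def big(k,zlo,zhi):
        a=(m[k]&roi&(W[...,2]>zlo)&(W[...,2]<zhi)).astype(np.uint8)
        nn,l,st,c=cv2.connectedComponentsWithStats(a); i=1+st[1:,4].argmax(); return (l==i)
    def rect(msk,z):
        p=ray(f,np.argwhere(msk)[:,::-1],z)[:,:2]
        r=cv2.minAreaRect((p*1000).astype(np.float32)); return r,cv2.boxPoints(r).round(0).tolist()
    # cover
    a=big("white",.045,.075); print("cover",rect(a,.06),"z",np.median(W[a][:,2]))
    y=big("yellow",0,.04); print("ruler",rect(y,.011),"z",np.median(W[y][:,2]))
    ys=np.argwhere(m["yellow"]&roi)[:,::-1];print("all yellow",rect(m["yellow"]&roi&(W[...,2]<.04),.011))
    b=m["black"]&roi&(W[...,2]>.015)&(W[...,2]<.045); b=cv2.morphologyEx(b.astype(np.uint8),cv2.MORPH_OPEN,np.ones((2,2)))>0
    nn,l,st,c=cv2.connectedComponentsWithStats(b.astype(np.uint8))
    for i in range(1,nn):
        if st[i,4]>20: print("black",c[i],st[i,4],rect(l==i,.033))
    r=m["red"]&roi; print("red n",r.sum()); 
    q=r&(W[...,2]<.078)&(W[...,2]>.06); print("bar",rect(q,.07))
    q=r&(W[...,2]>.09); 
    if q.sum(): print("post",q.sum(),ray(f,np.argwhere(q)[:,::-1],.1).mean(0), W[q].mean(0), np.argwhere(q).mean(0))
    g=roi&(W[...,2]>.066)
    ou=m["blue"]&roi&(W[...,2]<.02)&(W[...,2]>-.005)
    print("floor",rect(ou,.005))
E
python3 - <<'E'
from h import *
import pickle
fs=pickle.load(open("f0.pkl","rb"))
a=cv2.resize(fs["top"]["color"][95:190,160:300],None,fx=4,fy=4,interpolation=cv2.INTER_CUBIC)
cv2.imwrite("pics/b.png",a[...,::-1])
E
```

```text
== scene
cover (((598.6694946289062, 106.7378158569336), (199.51138305664062, 387.04669189453125), 8.278871536254883), [[472.0, 284.0], [528.0, -99.0], [725.0, -70.0], [670.0, 313.0]]) z 0.056963906197864844
ruler (((583.6591186523438, 86.97831726074219), (37.926578521728516, 230.61810302734375), 8.57072639465332), [[548.0, 198.0], [582.0, -30.0], [620.0, -24.0], [585.0, 204.0]]) z 0.008404759109951532
all yellow (((583.6591186523438, 86.97831726074219), (37.926578521728516, 230.61810302734375), 8.57072639465332), [[548.0, 198.0], [582.0, -30.0], [620.0, -24.0], [585.0, 204.0]])
red n 75
bar (((641.57421875, 104.66785430908203), (10.783860206604004, 71.29825592041016), 85.25900268554688), [[606.0, 102.0], [677.0, 96.0], [678.0, 107.0], [606.0, 113.0]])
post 8 [0.60236845 0.10942291 0.1       ] [0.60136322 0.11110636 0.09644519] [194.  305.5]
floor (((588.9103393554688, 91.36146545410156), (129.36721801757812, 230.5357208251953), 8.26388931274414), [[508.0, 196.0], [541.0, -32.0], [669.0, -13.0], [636.0, 215.0]])
== top
cover (((599.539794921875, 109.42888641357422), (200.095581054687
[... 469 characters left out ...]
.0], [624.0, -45.0], [589.0, 186.0]])
black [239.39726027 148.5890411 ] 73 (((580.2305297851562, 77.88755798339844), (13.505565643310547, 58.89385986328125), 9.005975723266602), [[569.0, 106.0], [578.0, 48.0], [592.0, 50.0], [582.0, 108.0]])
red n 79
bar (((642.8726196289062, 107.17279815673828), (10.98092269897461, 67.15496063232422), 83.62156677246094), [[609.0, 105.0], [676.0, 98.0], [677.0, 109.0], [610.0, 116.0]])
post 14 [0.6016118  0.11060587 0.1       ] [0.60147903 0.11055149 0.10061402] [138.35714286 228.14285714]
floor (((616.56298828125, 71.95260620117188), (128.7816162109375, 232.6327362060547), 8.360886573791504), [[536.0, 178.0], [570.0, -52.0], [697.0, -34.0], [663.0, 196.0]])
```

View pics/b.png

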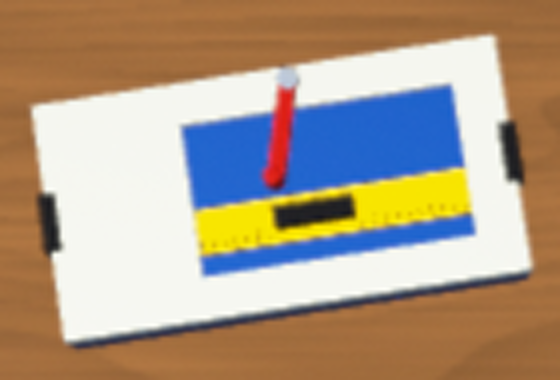

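The crop confirms the red latch bar across the opening, with its post at the lower end (crop 275,178) beside the black grip (313,211). The steel pivot is at (287,77). The box comes out at centre (0.5995, 0.109) with yaw 8.3°. Pivot to post measures 88.4 mm against the 88 mm given, and the latch sits at about 0.25 rad.

```bash
cat >> m.py <<'E'
C=np.array([.5995,.1088]);YAW=8.33
def bw(x,y,z=0):
    c,s=np.cos(np.radians(YAW)),np.sin(np.radians(YAW)); return np.array([C[0]+c*x-s*y,C[1]+s*x+c*y,z])
def rot(yaw,tilt=0): # tool down with tool x at azimuth yaw; tilt about tool x afterwards
    return R.from_euler('z',yaw,degrees=True)*R.from_euler('x',180+tilt,degrees=True)
def tgt(p,r,p0=None,r0=None):
    s=readout.state()
    p0=s["eef_pos"] if p0 is None else p0; r0=R.from_quat(s["tool_rot"]) if r0 is None else r0
    return r0.inv().apply(np.array(p)-p0).round(4).tolist(),(r0.inv()*r).as_rotvec(degrees=True).round(2).tolist()
def st():
    s=readout.state();print(round(s["clock"],2),s["eef_pos"].round(4),R.from_quat(s["tool_rot"]).as_matrix()[:,[0,2]].T.round(3).tolist(),s["force"].round(1),s["joints"].round(2),round(s["grip_width"],4))
E
python3 -c "
from m import *
print(bw(.088,-.02),bw(.088,.068))
print(tgt([.602,.110,.20],rot(-6)))
d=np.array([.602,.110])-bw(.088,-.02)[:2];print(d,np.hypot(*d))
"
```

```text
[0.68946909 0.10175994 0.        ] [0.67672015 0.18883154 0.        ]
([-0.507, -0.6105, 0.0454], [-0.07, 0.11, -69.68])
[-0.08746909  0.00824006] 0.0878563639826599
```

```bash
python3 -m inch '[[[-0.02,-0.02,0],[0,0,-2]],[[-0.05,-0.06,0.005],[0,0,-8]],[[-0.08,-0.1,0.01],[0,0,-14]],[[-0.115,-0.14,0.012],[0,0,-20]],[[-0.15,-0.18,0.014],[0,0,-26]],[[-0.18,-0.22,0.016],[0,0,-32]],[[-0.215,-0.26,0.02],[0,0,-38]],[[-0.25,-0.3,0.025],[0,0,-44]],[[-0.28,-0.34,0.03],[0,0,-50]],[[-0.315,-0.38,0.035],[0,0,-55]],[[-0.35,-0.42,0.04],[0,0,-60]],[[-0.38,-0.46,0.044],[0,0,-64]],[[-0.415,-0.5,0.045],[0,0,-67]],[[-0.45,-0.54,0.045],[0,0,-69]],[[-0.48,-0.58,0.045],[0,0,-69.7]],[[-0.5,-0.602,0.045],[0,0,-69.7]],[[-0.507,-0.6105,0.045],[0,0,-69.7]],[[-0.507,-0.6105,0.045],[0,0,-69.7]],[[-0.507,-0.6105,0.045],[0,0,-69.7]],[[-0.507,-0.6105,0.045],[0,0,-69.7]]]' 0.3
python3 - <<'E'
from m import *
st()
f=grab("wrist");W=world(f);m=masks(f)
r=m["red"]&(W[...,2]>.09)&(W[...,2]<.11)
print("post",r.sum(),ray(f,np.argwhere(r)[:,::-1],.1).mean(0) if r.any() else 0)
b=m["black"]&(W[...,2]>.02)&(W[...,2]<.045)
p=ray(f,np.argwhere(b)[:,::-1],.033)*1000
if b.sum(): print("grip",b.sum(),cv2.minAreaRect(p[:,:2].astype(np.float32)))
save(f,"pics/c.png",s=1.5)
E
```

```text
clock: 2.1
eef_pos: [0.6017, 0.1069, 0.1999]
tool_rot: [0.999, -0.053, -0.0, 0.001]
force: [0.7, 0.3, -0.3]
grip_width: 0.0599
2.1 [0.6017 0.1069 0.1999] [[0.994, -0.107, -0.001], [-0.001, -0.002, -1.0]] [ 0.7  0.3 -0.3] [ 0.18  0.53 -0.6   1.39  0.3   1.32 -0.53] 0.0599
post 236 [0.59964814 0.11563728 0.1       ]
grip 6544 ((751.5040283203125, 126.0831298828125), (327.3172302246094, 699.7428588867188), 51.752845764160156)
```

View pics/c.png

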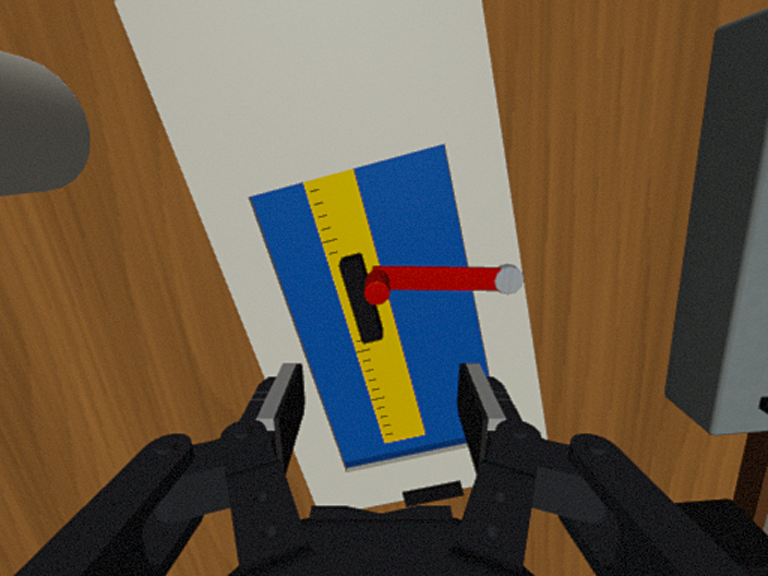

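The wrist view shows the post top at (376,290), the bar running to the steel pivot at (508,279), the grip at (361,298), and the jaws straddling below. The top and wrist estimates of the post differ by 5 mm, so I'll refine that by fitting the top circle.

```bash
python3 - <<'E'
from m import *
f=grab("wrist");W=world(f);m=masks(f)
print(np.round(f["pose"],3).tolist())
h=cv2.cvtColor(f["color"],cv2.COLOR_RGB2HSV)
sub=h[170:215,230:275]
r=m["red"]
zz=W[...,2]
print("post z hist",np.histogram(zz[r],bins=np.arange(.05,.12,.005)))
for lo in(.094,.097):
    q=r&(zz>lo)&(zz<.11); print(lo,q.sum(),W[q].mean(0),(W[q].max(0)+W[q].min(0))/2,np.ptp(W[q],axis=0), np.argwhere(q).mean(0)*1.5)
# brighter top disc: fit circle at px (251,193) by V
(cx,cy),rad=cv2.minEnclosingCircle(np.argwhere(q)[:,::-1].astype(np.float32)); print(cx*1.5,cy*1.5,rad*1.5, ray(f,[cx,cy],.1))
# viewed disc centre from picture 
print("disc",ray(f,[376/1.5,290/1.5],.1),"pivot cap",ray(f,[508/1.5,279/1.5],.071))
a=(h[...,1]<60)&(zz>.066)&(zz<.076)&(W[...,0]>.6)&(np.hypot(W[...,0]-.69,W[...,1]-.1)<.025); print("cap",a.sum(),W[a].mean(0))
b=m["black"]&(zz>.02)&(zz<.042)&(np.hypot(W[...,0]-.58,W[...,1]-.08)<.06)
p=ray(f,np.argwhere(b)[:,::-1],.033)*1000; print("grip",cv2.minAreaRect(p[:,:2].astype(np.float32)),np.median(zz[b]))
y=m["yellow"]; p=ray(f,np.argwhere(y)[:,::-1],.011)*1000; print("ruler",cv2.minAreaRect(p[:,:2].astype(np.float32)),np.median(zz[y]))
E
```

```text
[[0.994, 0.1, 0.036, 0.611], [-0.106, 0.94, 0.323, 0.191], [-0.001, -0.325, 0.946, 0.329], [0.0, 0.0, 0.0, 1.0]]
post z hist (array([  0,   0,   0, 467, 625,  11,  15,  17,  14,  95, 119,   0,   0]), array([0.05 , 0.055, 0.06 , 0.065, 0.07 , 0.075, 0.08 , 0.085, 0.09 ,
       0.095, 0.1  , 0.105, 0.11 , 0.115]))
0.094 218 [0.59961519 0.11513743 0.09988886] [0.59974668 0.11465979 0.09810172] [0.01402167 0.01437681 0.00793203] [290.75917431 375.43348624]
0.097 210 [0.59963657 0.11490656 0.10006319] [0.59974668 0.11465979 0.09958134] [0.01402167 0.01437681 0.00497279] [291.20714286 375.50714286]
375.5755920410156 291.2703552246094 12.780846118927002 [[0.59967224 0.11485722 0.1       ]]
disc [[0.60001199 0.11562513 0.1       ]] pivot cap [[0.6868899  0.10449186 0.071     ]]
cap 284 [0.68711671 0.1044269  0.07096338]
grip ((584.569091796875, 86.86937713623047), (18.352367401123047, 71.03376770019531), 8.561519622802734) 0.033161346195788394
ruler ((587.5513305664062, 59.13407897949219), (39.23027038574219, 247.29998779296875), 8.626150131225586) 0.011296629175711947
```

The wrist measurements agree with the given sizes: grip 18.4×71 mm with its top at 0.033 m, ruler top at 0.011 m, and pivot-to-post 88 mm. For the latch I'll use the mean of the two cameras.

```bash
python3 -c "
from m import *
st(); print(tgt([.6005,.1135,.092],rot(-6.8)))"
```

```text
2.2 [0.6019 0.107  0.2004] [[0.994, -0.107, 0.0], [-0.0, -0.002, -1.0]] [-0.7  0.4 -0.6] [ 0.18  0.53 -0.6   1.39  0.3   1.32 -0.53] 0.0598
([-0.0021, -0.0065, 0.1084], [0.09, -0.0, 0.65])
```

```bash
python3 -m inch '[[[-0.001,-0.003,0.02],[0,0,0.6]],[[-0.002,-0.0065,0.05],[0,0,0.6]],[[-0.002,-0.0065,0.08],[0,0,0.6]],[[-0.002,-0.0065,0.1],[0,0,0.6]],[[-0.002,-0.0065,0.107],[0,0,0.6]],[[-0.002,-0.0065,0.107],[0,0,0.6]],[[-0.002,-0.0065,0.107],[0,0,0.6]]]' 0.3; python3 -m inch '[[[0,0,0],[0,0,0]],[[0,0,0],[0,0,0]],[[0,0,0],[0,0,0]],[[0,0,0],[0,0,0]],[[0,0,0],[0,0,0]],[[0,0,0],[0,0,0]],[[0,0,0],[0,0,0]],[[0,0,0],[0,0,0]]]' 1 25
python3 - <<'E'
from m import *
st(); s=readout.state();p0=s["eef_pos"]
f=grab("wrist");save(f,"pics/d.png",s=1)
W=world(f);m=masks(f);q=m["red"]&(W[...,2]>.097)&(W[...,2]<.106)
if q.any():print("post",q.sum(),W[q].mean(0),np.ptp(W[q],axis=0))
E
```

```text
clock: 2.9
eef_pos: [0.6018, 0.1157, 0.0947]
tool_rot: [0.998, -0.058, 0.001, -0.0]
force: [0.2, 0.0, 0.1]
grip_width: 0.06
clock: 3.7
eef_pos: [0.6004, 0.1164, 0.0941]
tool_rot: [0.998, -0.057, -0.0, 0.0]
force: [-3.7, 0.3, 5.8]
grip_width: 0.0146
3.7 [0.6004 0.1164 0.0941] [[0.993, -0.114, -0.001], [-0.001, -0.0, -1.0]] [-3.7  0.3  5.8] [ 0.15  0.62 -0.56  1.52  0.36  1.1  -0.6 ] 0.0146
post 540 [0.59997396 0.11507392 0.10013131] [0.0145549  0.01571976 0.00513049]
```

View pics/d.png

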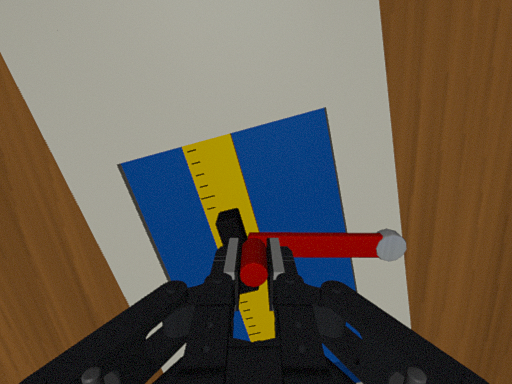

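The post is pinched between the pads (width 14.6 mm) and the bar still points to the pivot at (391,245). Now I'll swing it along the arc, raising 2 mm.

```bash
python3 -m inch '[[[0,0,-0.002],[0,0,0]],[[0.0003,-0.0076,-0.002],[0,0,5]],[[0.0019,-0.0182,-0.002],[0,0,12]],[[0.0053,-0.0299,-0.002],[0,0,20]],[[0.0102,-0.0411,-0.002],[0,0,28]],[[0.0167,-0.0514,-0.002],[0,0,36]],[[0.0246,-0.0608,-0.002],[0,0,44]],[[0.0336,-0.069,-0.002],[0,0,52]],[[0.0438,-0.0758,-0.002],[0,0,60]],[[0.0533,-0.0805,-0.002],[0,0,67]],[[0.0605,-0.0832,-0.002],[0,0,72]],[[0.0634,-0.0841,-0.002],[0,0,74]],[[0.0634,-0.0841,-0.002],[0,0,74]],[[0.0634,-0.0841,-0.002],[0,0,74]]]'
python3 - <<'E'
from m import *
st()
f=grab("wrist");W=world(f);m=masks(f);q=m["red"]&(W[...,2]>.097)&(W[...,2]<.106)
h=cv2.cvtColor(f["color"],cv2.COLOR_RGB2HSV)
if q.any():print("post",q.sum(),W[q].mean(0),np.ptp(W[q],axis=0))
zz=W[...,2];a=(h[...,1]<60)&(zz>.066)&(zz<.076)&(np.hypot(W[...,0]-.687,W[...,1]-.104)<.025); print("cap",a.sum(),W[a].mean(0))
save(f,"pics/e.png")
E
```

```text
clock: 5.15
eef_pos: [0.6746, 0.1899, 0.0944]
tool_rot: [0.763, -0.647, 0.002, 0.001]
force: [4.4, -3.5, -3.7]
grip_width: 0.015
5.15 [0.6746 0.1899 0.0944] [[0.163, -0.987, 0.003], [0.002, -0.003, -1.0]] [ 4.4 -3.5 -3.7] [-0.16  0.74 -0.25  1.23  0.18  1.19 -1.82] 0.015
post 538 [0.67244406 0.19046209 0.10014085] [0.01525213 0.01525619 0.0050896 ]
cap 680 [0.68867597 0.10410675 0.07102099]
```

The bar is at azimuth about 100.6°, and the stop should be at about 98.4°. I'll push gently beyond it to seat it on the stop.

```bash
python3 -m inch '[[[0,-0.002,0],[0,0,1]],[[0,-0.004,0],[0,0,3]],[[0.0005,-0.006,0],[0,0,4]],[[0.0005,-0.008,0],[0,0,4]],[[0.0005,-0.01,0],[0,0,4]],[[0.0005,-0.01,0],[0,0,4]],[[0.0005,-0.01,0],[0,0,4]]]'
cat > pc.py <<'E'
from m import *
st()
f=grab("wrist");W=world(f);m=masks(f);zz=W[...,2];q=m["red"]&(zz>.097)&(zz<.106)
h=cv2.cvtColor(f["color"],cv2.COLOR_RGB2HSV)
a=(h[...,1]<60)&(zz>.066)&(zz<.076)&(np.hypot(W[...,0]-.687,W[...,1]-.104)<.025)
d=W[q].mean(0)-W[a].mean(0);print("post",W[q].mean(0),"cap",W[a].mean(0),"az",np.degrees(np.arctan2(d[1],d[0])))
E
python3 pc.py
```

```text
clock: 5.9
eef_pos: [0.6786, 0.1903, 0.0941]
tool_rot: [0.739, -0.673, -0.002, 0.006]
force: [-7.7, -6.8, 2.7]
grip_width: 0.0146
5.9 [0.6786 0.1903 0.0941] [[0.094, -0.996, 0.005], [-0.012, -0.006, -1.0]] [-7.7 -6.8  2.7] [-0.17  0.76 -0.23  1.2   0.17  1.22 -1.88] 0.0146
post [0.67594682 0.19089089 0.10022026] cap [0.68881623 0.10407904 0.07096668] az 98.43239050466511
```

It is seated on the stop: azimuth 98.4° with 8 N of reaction. Release and rise.

```bash
python3 -m inch '[[[0,0,0],[0,0,0]],[[0,0,0],[0,0,0]],[[0,0,0],[0,0,0]],[[0,0,0],[0,0,0]],[[0,0,0],[0,0,0]],[[0,0,-0.02],[0,0,0]],[[0,0,-0.05],[0,0,0]],[[0,0,-0.09],[0,0,0]],[[0,0,-0.12],[0,0,0]],[[0,0,-0.12],[0,0,0]]]' 0.3
python3 pc.py; python3 -c "
from m import *
print(tgt([.590,.075,.20],rot(8.5)))"
```

```text
clock: 6.95
eef_pos: [0.6863, 0.1949, 0.2223]
tool_rot: [0.74, -0.673, 0.003, -0.006]
force: [0.8, -0.3, 0.8]
grip_width: 0.06
6.95 [0.6863 0.1949 0.2223] [[0.094, -0.996, -0.003], [0.012, 0.005, -1.0]] [ 0.8 -0.3  0.8] [-0.18  0.68 -0.24  1.01  0.15  1.45 -1.86] 0.06
post [0.67527204 0.19065006 0.10023967] cap [0.68800385 0.10377884 0.07107491] az 98.33788766490314
([0.1099, 0.1061, 0.0181], [-0.41, -0.24, -93.08])
```

The latch stays open at 98.3°. Next I'll move over the grip with the jaws partly closed to fit inside the opening.

```bash
python3 -m inch '[[[0.01,0.01,0],[0,0,-5]],[[0.025,0.025,0],[0,0,-12]],[[0.04,0.04,0.005],[0,0,-20]],[[0.05,0.05,0.01],[0,0,-28]],[[0.06,0.06,0.015],[0,0,-36]],[[0.07,0.07,0.018],[0,0,-44]],[[0.08,0.078,0.018],[0,0,-52]],[[0.09,0.086,0.018],[0,0,-60]],[[0.1,0.094,0.018],[0,0,-68]],[[0.105,0.1,0.018],[0,0,-76]],[[0.11,0.106,0.018],[-0.4,-0.2,-84]],[[0.11,0.106,0.018],[-0.4,-0.2,-90]],[[0.11,0.106,0.018],[-0.4,-0.2,-93]],[[0.11,0.106,0.018],[-0.4,-0.2,-93]],[[0.11,0.106,0.018],[-0.4,-0.2,-93]]]' 0.58
cat > pr.py <<'E'
from m import *
st()
f=grab("wrist");W=world(f);m=masks(f);zz=W[...,2]
b=m["black"]&(zz>.028)&(zz<.042)&(np.hypot(W[...,0]-.583,W[...,1]-.083)<.07)
b=cv2.morphologyEx(b.astype(np.uint8),cv2.MORPH_OPEN,np.ones((3,3)))>0
p=ray(f,np.argwhere(b)[:,::-1],.033)*1000; print("grip",cv2.minAreaRect(p[:,:2].astype(np.float32)),np.median(zz[b]))
y=m["yellow"]&(zz<.03); p=ray(f,np.argwhere(y)[:,::-1],.011)*1000; print("ruler",cv2.minAreaRect(p[:,:2].astype(np.float32)),np.median(zz[y]))
import sys
save(f,sys.argv[1],s=1)
E
python3 pr.py pics/g.png
```

```text
clock: 8.5
eef_pos: [0.5877, 0.0738, 0.1962]
tool_rot: [0.997, 0.073, -0.004, 0.001]
force: [-0.3, -0.2, -0.2]
grip_width: 0.0358
8.5 [0.5877 0.0738 0.1962] [[0.989, 0.145, -0.009], [-0.008, -0.003, -1.0]] [-0.3 -0.2 -0.2] [ 0.24  0.5  -0.59  1.44  0.28  1.29 -0.23] 0.0358
grip ((583.8369750976562, 85.93341064453125), (15.581160545349121, 68.4798355102539), 7.897833824157715) 0.03325881987883522
ruler ((587.140380859375, 61.65165710449219), (39.27870178222656, 250.98501586914062), 8.63803482055664) 0.011295786165420346
```

View pics/g.png

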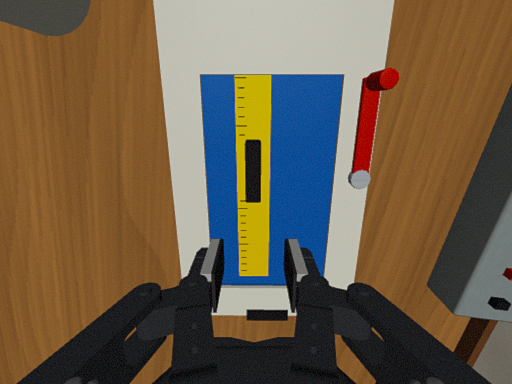

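The latch bar now lies over the cover (post at 388,78, pivot at 359,180) and the grip is clear at (253,171). The head-end position and the grip give the same ruler centre, (0.584, 0.086). Now I'll descend.

```bash
python3 -c "
from m import *
st();print(tgt([.5838,.0862,.08],rot(8.5)))"
```

```text
8.55 [0.5878 0.0738 0.1965] [[0.989, 0.146, -0.008], [-0.008, -0.003, -1.0]] [-0.6  0.1 -0. ] [ 0.24  0.5  -0.59  1.44  0.28  1.29 -0.23] 0.0362
([-0.0012, -0.0131, 0.1165], [0.11, 0.47, -0.13])
```

```bash
python3 -m inch '[[[0,-0.005,0.02],[0.1,0.4,0]],[[-0.001,-0.01,0.05],[0.1,0.4,0]],[[-0.001,-0.013,0.08],[0.1,0.4,0]],[[-0.001,-0.013,0.105],[0.1,0.4,0]],[[-0.001,-0.013,0.1165],[0.1,0.4,0]],[[-0.001,-0.013,0.1165],[0.1,0.4,0]],[[-0.001,-0.013,0.1165],[0.1,0.4,0]]]' 0.58
python3 pr.py pics/h.png; python3 -c "
from m import *
print(tgt([.5838,.0862,.029],rot(8.5)))"
```

```text
clock: 9.25
eef_pos: [0.5855, 0.0864, 0.0817]
tool_rot: [0.997, 0.073, 0.001, 0.0]
force: [0.4, 0.5, 0.2]
grip_width: 0.0356
9.25 [0.5855 0.0864 0.0817] [[0.989, 0.146, 0.002], [0.002, 0.0, -1.0]] [0.4 0.5 0.2] [ 0.21  0.6  -0.56  1.6   0.35  1.05 -0.3 ] 0.0356
grip ((583.610595703125, 86.22946166992188), (16.68595314025879, 69.1629638671875), 8.70862102508545) 0.03324236742671696
ruler ((585.8386840820312, 71.33382415771484), (39.421268463134766, 231.11941528320312), 8.61905574798584) 0.011282891149808016
([-0.0023, 0.0001, 0.0533], [0.01, -0.19, -0.1])
```

```bash
python3 -m inch '[[[-0.001,0,0.01],[0,0,0]],[[-0.002,0,0.025],[0,0,0]],[[-0.002,0,0.038],[0,0,0]],[[-0.002,0,0.048],[0,0,0]],[[-0.002,0,0.053],[0,0,0]],[[-0.002,0,0.053],[0,0,0]],[[-0.002,0,0.053],[0,0,0]]]' 0.58; python3 -c "
from m import *
st()"
```

```text
clock: 10.0
eef_pos: [0.5827, 0.086, 0.0274]
tool_rot: [0.997, 0.073, 0.0, 0.0]
force: [-0.8, -0.1, 0.5]
grip_width: 0.0359
10.0 [0.5827 0.086  0.0274] [[0.989, 0.146, 0.0], [0.0, -0.0, -1.0]] [-0.8 -0.1  0.5] [ 0.19  0.66 -0.53  1.65  0.39  0.94 -0.34] 0.0359
```

```bash
python3 -m inch '[[[0,0,0],[0,0,0]],[[0,0,0],[0,0,0]],[[0,0,0],[0,0,0]],[[0,0,0],[0,0,0]],[[0,0,0],[0,0,0]],[[0,0,0],[0,0,0]],[[0,0,0],[0,0,0]]]' 1 70; python3 pr.py pics/i.png
```

```text
clock: 10.7
eef_pos: [0.5828, 0.086, 0.0279]
tool_rot: [0.997, 0.073, 0.0, 0.0]
force: [-0.3, -0.8, 1.3]
grip_width: 0.0161
10.7 [0.5828 0.086  0.0279] [[0.989, 0.146, 0.001], [0.001, -0.0, -1.0]] [-0.3 -0.8  1.3] [ 0.19  0.66 -0.53  1.65  0.39  0.94 -0.33] 0.0161
grip ((581.5781860351562, 86.57647705078125), (70.55636596679688, 42.2296257019043), 77.20838928222656) 0.03323256682376874
ruler ((580.6883544921875, 100.73442840576172), (39.40973663330078, 175.14373779296875), 8.556455612182617) 0.01128919606872196
```

View pics/i.png

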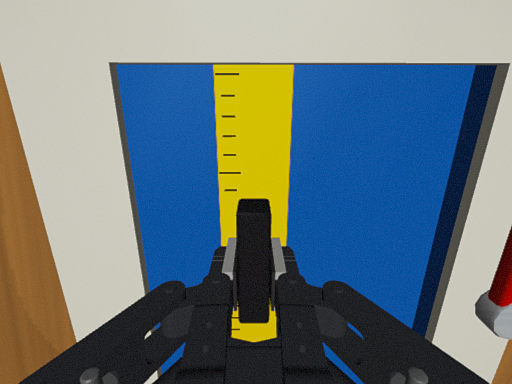

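The grip bar is held square in the jaws (width 16 mm, bar at about (254,260)). Next I'll lift 3 mm and slide the ruler 42 mm toward +y under the long ledge, to free the head.

```bash
python3 -m inch '[[[0,0,-0.002],[0,0,0]],[[0,-0.002,-0.003],[0,0,0]],[[0,-0.01,-0.003],[0,0,0]],[[0,-0.02,-0.003],[0,0,0]],[[0,-0.03,-0.003],[0,0,0]],[[0,-0.038,-0.003],[0,0,0]],[[0,-0.042,-0.003],[0,0,0]],[[0,-0.042,-0.003],[0,0,0]],[[0,-0.042,-0.003],[0,0,0]]]'; python3 -c "
from m import *
st()"
```

```text
clock: 11.65
eef_pos: [0.5766, 0.1271, 0.0307]
tool_rot: [0.997, 0.073, 0.0, 0.0]
force: [-0.3, 0.6, -2.5]
grip_width: 0.0165
11.65 [0.5766 0.1271 0.0307] [[0.989, 0.146, 0.0], [0.0, -0.001, -1.0]] [-0.3  0.6 -2.5] [ 0.12  0.66 -0.53  1.64  0.39  0.95 -0.41] 0.0165
```

```bash
python3 -m inch '[[[0,-0.0007,-0.0039],[-1.5,0,0]],[[0,-0.0014,-0.0078],[-3,0,0]],[[0,-0.0032,-0.0156],[-6,0,0]],[[0,-0.0054,-0.0232],[-9,0,0]],[[0,-0.0081,-0.0307],[-12,0,0]],[[0,-0.011,-0.038],[-15,0,0]],[[0,-0.0127,-0.0416],[-16.5,0,0]],[[0,-0.0144,-0.0452],[-18,0,0]],[[0,-0.0144,-0.0452],[-18,0,0]],[[0,-0.0144,-0.0452],[-18,0,0]]]'; python3 - <<'E'
from m import *
st(); f=grab("scene"); save(f,"pics/j.png",(230,130,390,280),4)
E
```

```text
clock: 12.65
eef_pos: [0.5744, 0.1412, 0.0758]
tool_rot: [0.985, 0.072, 0.011, 0.156]
force: [-0.4, -0.7, -1.4]
grip_width: 0.0165
12.65 [0.5744 0.1412 0.0758] [[0.989, 0.146, -0.0], [0.045, -0.306, -0.951]] [-0.4 -0.7 -1.4] [-0.17  0.63 -0.41  1.56  0.58  1.19 -0.65] 0.0165
```

View pics/j.png

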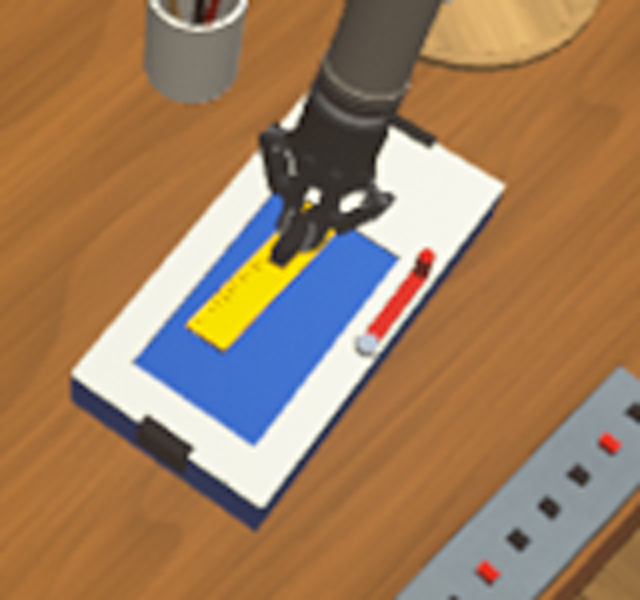

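The head end (205–225, 320–350) has tilted up free inside the opening, the tail is still under the long ledge, and the latch is open. Forces are low. Now I'll draw it out along its own axis, then straight up.

```bash
python3 -m inch '[[[0,0.005,0],[0,0,0]],[[0,0.015,0],[0,0,0]],[[0,0.03,0],[0,0,0]],[[0,0.045,0],[0,0,0]],[[0,0.06,0],[0,0,0]],[[0,0.075,0],[0,0,0]],[[0,0.09,0],[0,0,0]],[[0,0.105,0],[0,0,0]],[[0,0.12,0],[0,0,0]],[[0,0.13,0],[0,0,0]],[[0,0.135,0],[0,0,0]],[[0,0.135,0],[0,0,0]],[[0,0.135,0],[0,0,0]]]'; python3 - <<'E'
from m import *
st()
f=grab("scene");W=world(f);m=masks(f);y=m["yellow"]&(np.abs(W[...,0]-.6)<.12)&(np.abs(W[...,1])<.35)
p=W[y];print("yellow y/z range",p[p[:,1].argmin()],p[p[:,1].argmax()])
print(tgt(readout.state()["eef_pos"]+[-.02,0,.13],R.from_quat(readout.state()["tool_rot"])))
E
```

```text
clock: 14.0
eef_pos: [0.593, 0.0157, 0.1175]
tool_rot: [0.985, 0.073, 0.012, 0.156]
force: [-0.3, 1.0, -1.2]
grip_width: 0.0162
14.0 [0.593  0.0157 0.1175] [[0.989, 0.147, 0.0], [0.045, -0.305, -0.951]] [-0.3  1.  -1.2] [ 0.04  0.54 -0.4   1.59  0.56  1.17 -0.42] 0.0162
yellow y/z range [ 0.61515799 -0.13552232  0.14843054] [0.58144552 0.14821055 0.05186366]
([-0.0198, 0.0373, -0.1246], [0.0, 0.0, 0.0])
```

The tail (y=0.148, z=0.052) is clear of the ledge edge at y=0.180 by about 3 cm. Lift straight up 13 cm.

```bash
python3 -m inch '[[[0,0.0015,-0.005],[0,0,0]],[[0,0.005,-0.015],[0,0,0]],[[0,0.01,-0.03],[0,0,0]],[[0,0.0165,-0.05],[0,0,0]],[[0,0.023,-0.07],[0,0,0]],[[0,0.0295,-0.09],[0,0,0]],[[0,0.036,-0.11],[0,0,0]],[[0,0.039,-0.12],[0,0,0]],[[0,0.0405,-0.124],[0,0,0]],[[0,0.0405,-0.124],[0,0,0]],[[0,0.0405,-0.124],[0,0,0]],[[0,0.0405,-0.124],[0,0,0]]]'; python3 - <<'E'
from m import *
import pickle
st()
f=grab("scene");W=world(f);m=masks(f);y=m["yellow"]&(np.abs(W[...,0]-.6)<.12)&(np.abs(W[...,1])<.35)
p=W[y];print("yellow ends",p[p[:,1].argmin()],p[p[:,1].argmax()],"lowest",p[:,2].min())
zz=W[...,2];a=m["red"]&(zz>.06)&(zz<.105)&(np.abs(W[...,0]-.68)<.03)&(np.abs(W[...,1]-.15)<.08)
q=a&(zz>.095);b=a&(zz<.075)
r=cv2.fitLine((W[b][:,:2]).astype(np.float32),cv2.DIST_L2,0,.001,.001).ravel();print("bar az",np.degrees(np.arctan2(r[1],r[0]))%180,"post",W[q].mean(0))
f0=pickle.load(open("f0.pkl","rb"))
t=grab("top");d=np.abs(t["color"].astype(int)-f0["top"]["color"]).max(-1)>60
n,l,s,c=cv2.connectedComponentsWithStats(d.astype(np.uint8))
print([(s[i,:4]*1.5).astype(int).tolist()+[int(s[i,4])] for i in range(1,n) if s[i,4]>15])
st()
cv2.imwrite("pics/k.png",f["color"][...,::-1])
E
```

```text
clock: 15.25
eef_pos: [0.5926, 0.0143, 0.2469]
tool_rot: [0.985, 0.073, 0.01, 0.156]
force: [0.9, 0.7, -2.0]
grip_width: 0.0164
15.25 [0.5926 0.0143 0.2469] [[0.989, 0.146, -0.002], [0.043, -0.306, -0.951]] [ 0.9  0.7 -2. ] [ 0.06  0.44 -0.43  1.41  0.49  1.42 -0.29] 0.0164
yellow ends [ 0.60555279 -0.13663834  0.27737586] [0.54550107 0.21414139 0.05840754] lowest 0.05236312980028135
bar az 98.641464 post [0.67525344 0.18568529 0.09806897]
[[267, 114, 201, 337, 9960], [433, 397, 31, 60, 280], [370, 417, 25, 37, 146], [430, 420, 337, 156, 7429], [421, 448, 9, 10, 20], [381, 450, 48, 36, 412], [429, 462, 9, 6, 16], [430, 471, 13, 30, 140], [358, 483, 16, 10, 35], [376, 487, 13, 18, 61], [393, 495, 21, 12, 41], [411, 513, 25, 63, 213], [364, 522, 10, 18, 59], [375, 541, 27, 12, 102]]
15.35 [0.5927 0.0144 0.2471] [[0.989, 0.146, -0.002], [0.044, -0.306, -0.951]] [ 0.4 -0.4 -2.1] [ 0.06  0.44 -0.43  1.41  0.49  1.42 -0.29] 0.0163
```

View pics/k.png

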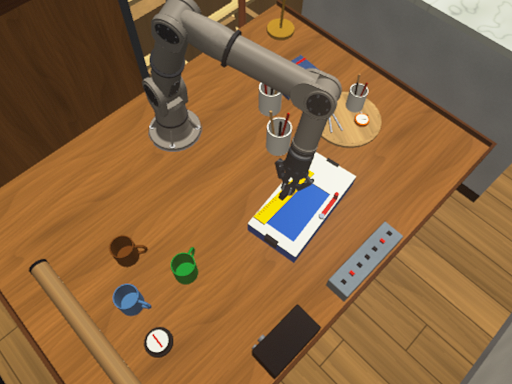

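The ruler hangs in the gripper above the box, the latch bar is along the box edge, and the mugs, compass and turntable items stand as before. The "lowest" yellow point at z=0.05 looks like stray pixels on the cover, so I'll check that.

```bash
python3 - <<'E'
from m import *
for n in("scene","top"):
    f=grab(n);W=world(f);m=masks(f);y=m["yellow"]&(np.abs(W[...,0]-.6)<.15)&(np.abs(W[...,1])<.35)
    p=W[y];print(n,len(p),"z<.12:",p[p[:,2]<.12].round(3).tolist()[:8])
    g=p[p[:,2]>.12];print(g[g[:,1].argmin()],g[g[:,1].argmax()],"min z",g[:,2].min())
c=readout.state();r=R.from_quat(c["tool_rot"])
for n,v in(("head",[0,.15,.023]),("tail",[0,-.15,.023])): print(n,c["eef_pos"]+r.apply(v))
st()
E
```

```text
scene 491 z<.12: [[0.545, 0.215, 0.057]]
[ 0.6043779  -0.1354336   0.27376249] [0.58866254 0.14909847 0.17894508] min z 0.17894507583528374
top 637 z<.12: [[0.708, -0.162, 0.005], [0.695, -0.166, -0.002], [0.69, -0.165, 0.005], [0.688, -0.166, -0.001], [0.672, -0.168, 0.006], [0.668, -0.168, 0.009], [0.659, -0.154, 0.003], [0.659, -0.158, 0.002]]
[ 0.60109786 -0.13807159  0.27295919] [0.57884322 0.06627603 0.21159221] min z 0.21151548077558213
head [ 0.6148754  -0.13367775  0.27204335]
tail [0.57301187 0.14851881 0.17923954]
15.45 [0.5929 0.0145 0.2475] [[0.989, 0.146, -0.001], [0.044, -0.306, -0.951]] [-0.7 -0.2 -1.6] [ 0.06  0.44 -0.43  1.41  0.49  1.42 -0.29] 0.0165
```

The cameras and the kinematics agree: tail at z=0.179, head at 0.272. The low points are single stray edge pixels. Handing in.

```bash
python3 -c "
from station import workorder
print(workorder.sign_off())"
```

```text
the job is handed in; nothing more can be done
None
```

I opened the latch, drew the ruler out head first and handed the job in at about 15.5 s; the sign-off gave no verdict.

- **Latch:** I pinched the post, swung it clockwise to its stop (about 8 N of reaction) and released it. After release the bar was at 98.3° in the world frame, which is the box's +y. At the end it read 98.6° in the coarser scene view, a difference within measuring error.
- **Ruler:** I gripped its bar at 70 N and slid it 42 mm under the long ledge. I then tilted it 18° so the head came up first, drew it out along its own axis and lifted it 13 cm. Contact forces stayed at a few newtons.
- **Last checks:** The ruler is held still at a 16 mm grip width. The scene camera and the arm's kinematics both put the tail at z = 0.179 m, about 12 cm above the cover. They put the head at about 0.27 m.
- **Other objects:** In the top view, all image changes lay around the arm and box. The mugs, compass, pen holders and turntable items looked unmoved.

Two measurements disagreed. The top and wrist cameras differed by 3–5 mm on the latch post and pivot, and by about 9 mm on the grip. I aimed between them for the latch and used the wrist view for the grip. A few stray "yellow" pixels gave false low ruler points in the final check, and I ruled them out.

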